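# Set the comb clamp with running clearance

## Task

Set up the harmonica comb clamp: first turn the spring-preload dial on its base fully anticlockwise to its end stop. Then turn the wing thumbscrew on the clamp's bridge clockwise until it seats firmly, back it off a quarter turn, and finish still gripping the thumbscrew, holding it there without letting go. Leave the dial at its stop and do not disturb the other things on the bench.

Things in the scene. Friction and masses are not known exactly. Their poses are not given: they have to be found in the camera images.
- jig: Comb clamp fixed to the bench, place and yaw vary: grey base 140 (x) x 270 (y) x 15 mm; origin at the centre of its underside, z up. At y = +75 mm a black comb 100 mm long lies along x in a wooden bed under an aluminium bridge (72 mm along y, 22 along x, top 72 mm above the bench) that carries the wing thumbscrew. At x = 0, y = -75 mm stands the preload dial.
- wing: Steel wing thumbscrew on the bridge, axis upright at jig (0, +75 mm); origin on the axis at the bridge's top, 72 mm above the bench. The flat wing is 40 mm long (its x), 10 mm thick (its y) and fills 6 to 32 mm above the origin, over a round collar 20 mm across. It turns about z and does not noticeably rise or sink (fine thread).
- wing_grip (a point): Point on the thumbscrew's axis 96 mm above the bench, 8 mm below the wing's top: the TCP goes here to grip the wing's two flats from above. Turns with the wing: x along the wing, y across its 10 mm thickness.
- thumb_turn (a joint): Turn of the thumbscrew in rad, growing clockwise seen from above (tightening). 0 = fully loosened stop, 4.0 = seated (hard stop, it will not turn further). A quarter turn backed off reads 2.43. Friction about 0.06 N m; stays where left.
- dial_grip (a point): Point on the dial's axis 52 mm above the bench, 7 mm below the top of its black bar grip: the TCP goes here to grip the bar from above. The bar is 42 mm long (point x), 14 mm thick (point y), 27 to 59 mm above the bench, on a round 44 mm skirt (top 29 mm) over a 68 mm grey disc; a small pale pointer lies on its -x end. Turns with the dial.
- dial (a joint): Turn of the preload dial in rad, growing clockwise seen from above; 0 = the anticlockwise end stop (hard stop), 4.5 = the clockwise stop. Friction about 0.05 N m; stays where left.
- cover_plate: Loose polished harmonica cover plate, 104 x 32 x 12 mm, a bystander; origin at the centre of its underside.
- shim_gauge: Loose brass shim gauge, 100 mm long, 6 mm thick, a bystander; origin on its underside.
- screw_holder: Loose upright aluminium screw holder, 34 mm across, 48 mm tall, a bystander; origin at the centre of its underside.
- lamp_base: White ceramic lamp base with a twist socket, fixed, 110 mm across, 122 mm tall, a bystander; origin at the centre of its underside.

How it is judged:
On the way, in this order (a step that is already met when the one before it is completed fails the run):
1. the preload dial is at its anticlockwise end stop (within 0.1 rad) (value of joint dial below 0.1 rad), for 0.2 s.
2. the thumbscrew is seated (within 0.08 rad of its stop), the dial still at its stop (value of joint thumb_turn above 3.92 rad and value of joint dial below 0.15 rad), for 0.2 s.
At the end, for the whole second after the job is handed in: The thumbscrew stands a quarter turn (1.57 rad, give or take 0.25 rad) back from its seat, at rest, gripped by the fingers with more than 3 N, and the dial is still at its anticlockwise stop (within 0.15 rad) (value of joint thumb_turn between 2.18 and 2.68 rad and velocity of joint thumb_turn between -0.1 and 0.1 rad/s and contact force between the fingers and wing above 3 N and value of joint dial below 0.15 rad); the arm keeps its last pose, push and grip.
It fails at once if a bystander is shifted by more than 20 mm (distance of any of cover_plate, shim_gauge, screw_holder from where it was at the start of the episode above 0.02 m).
It also fails if it takes over 48 s, if anything falls off the work surface, if the arm or the gripper's body presses on something with over 40 N, if the wrist force passes 120 N, or if a joint passes its speed limit or range.

## Robot

A 6-joint arm with a two-finger parallel gripper is mounted at the origin on the work surface. World frame = base frame: x ahead of the robot, y to its left, z up, the work surface at z = 0. Lengths are in m, angles in rad, forces in N, time in s.
With the tool pointing down it reaches from about 0.35 to 0.85 m from the base axis. Payload 8.1 kg.
Tool frame: the origin (TCP) lies between the finger pads, 19 mm behind the fingertips; this is the grasp point; z points along the fingers, y is the line along which they close (so a half turn about z gives the same grasp; the last joint's range is limited). The gripper opens to 85 mm and grips with 20 to 120 N. Pads are 22 mm wide; open, the fingers measure 114 mm over their backs; the gripper's body (76 mm by 85 mm) begins 54 mm behind the grasp point. The pads swing forward as they close: fully open they stand 13 mm farther back than shut.
Start: joints at [1.091, 0.13, 1.488, -0, 1.523, -0.085], TCP at [0.231, 0.554, 0.25] pointing down, gripper open.
Joint ranges: [-2.96, 2.96], [-0.89, 2.26], [0.02, 2.5], [-1.34, 4.48], [0, 2.73], [-2.66, 2.66]. Speed limits (rad/s): [2.39, 2.39, 2.79, 3.14, 3.14, 3.14].

## Interface

Orientations are given as a rotation vector (axis times angle).
In Python, from bench import * gives the robot as it stands.
- The arm moves only by the tool jog_arm, never from a script. Its argument "targets" is a list of rows, each an object with "delta_pos": the shift along the tool's x, y, z in fractions of the full range, 1 being 40 cm, a list of three; "twist": the turn about the tool's z in a scale on which 1.0 is 360 degrees. In form: [{"delta_pos": [dx, dy, dz], "twist": twist}, ...]. A call has 1 to 5 rows; each row is the pose to reach, as a shift and turn from the pose commanded when the call began, along the tool's axes at that moment; what a row does not reach only later rows make up. A row lasts 1/10 s, in which the tool goes at most 50 mm and 8.59 degrees, less where a joint would pass 70% of its speed; a pose out of reach is approached as far as the arm can. Shift and turn numbers lie between -1 and 1, and a call with a number outside is refused. A call with a gripper value outside its range is refused whole. "grip" is the closure, from -1 (fully open) to 1 (shut), set as the call begins (left out, the last holds). The fingers move at their own pace and stop on an object; "squeeze" is the grip in N (left out, the last holds). Time passes only in rows, so rows that repeat a pose let the fingers close. It gives the time, the measured TCP pose, the force, the opening and the grip force at its end, in the units of the state.
- read_state(): the state, without advancing time (a new reading comes with each control period).
- get_image(name): name is "scene" or "top" or "wrist"; returns a dict with "color" (420x560x3 uint8, red, green, blue), "z_map" (420x560 float32, m along the optical axis (not along the pixel's ray), 0 where there is no reading), "intrinsics" (3x3 intrinsics, pixels), "camera_from_world" (4x4, takes a point from world to camera coordinates); the wrist camera has in their place "tool_from_camera" (4x4, takes a point from camera to tool coordinates, whose origin is the TCP and whose axes are the flange's). Camera axes: x right, y down, z forward; pixel columns grow to the right and rows downward; lengths in m; the calibration is good to about 2 mm. A picture is of the moment at which its call begins: read the wrist's pose just before it.
- close_job(): hands the job in; it is judged then, once.
The state is a dict: "t": time; "joint_positions": joint angles; "joint_vel": joint speeds; "effort": joint torques, N m; "tool_pos": TCP position; "eef_rot": TCP orientation; "force": force on the tool from outside, world axes, zero at the start; "wrist_torque": the same for the moment, N m; "finger_gap": finger opening in m; "grip_force": force on a finger pad.
Only numpy, scipy, OpenCV 4.12 (cv2) and the standard library are available. Lean on these libraries where they do the work, as an engineer would, in place of code of your own. Each camera call takes 0.05 s, during which the arm holds its last target. There are 200 camera calls.

## Working session

There is one attempt and no reset: what is moved stays moved. The work goes in short steps, Python scripts to look and compute and a tool call to move; the robot and the scene stay as the last step left them, time stands still between calls to the robot, and variables do not carry over. Pictures are saved under pics/ and viewed, at most 10 in all, crops included, and the job is handed in when it is done.

Besides the shell and the picture viewer there is one more tool, called after "Emit:" as name(argument=value, ...), one argument or row to a line, values as JSON. jog_arm: Moves the arm, as the interface text tells. Its arguments: {"type":"object","properties":{"targets":{"type":"array","items":{"type":"object","properties":{"delta_pos":{"type":"array","items":{"type":"number"}},"twist":{"type":"number"}}}},"grip":{"type":"number"},"squeeze":{"type":"number"}},"required":["targets"]}

```bash
mkdir -p pics; cat > h.py <<'E'
import numpy as np, cv2
from bench import *
def cloud(im):
    K=im["intrinsics"]; z=im["z_map"]; v,u=np.mgrid[:z.shape[0],:z.shape[1]]
    p=np.stack([(u-K[0,2])/K[0,0]*z,(v-K[1,2])/K[1,1]*z,z],-1)
    T=np.linalg.inv(im["camera_from_world"])
    return p@T[:3,:3].T+T[:3,3]
E
python3 - <<'E'
from h import *
im=get_image("top"); cv2.imwrite("pics/top.png",im["color"][...,::-1]); np.savez("top.npz",**im)
im2=get_image("scene"); cv2.imwrite("pics/scene.png",im2["color"][...,::-1]); np.savez("scene.npz",**im2)
print(read_state())
E
```

```text
{'t': 0.1, 'joint_positions': array([ 1.09059028e+00,  1.31105307e-01,  1.48918383e+00,  1.49750389e-05,
        1.52300392e+00, -8.53740549e-02]), 'joint_vel': array([ 0.00136655, -0.00210619, -0.00314158,  0.00012608,  0.00067358,
        0.00176708]), 'effort': array([ 1.51148568e-03, -5.70949173e+01, -5.01944375e+01, -7.24331426e-05,
        8.02364491e-03,  9.64017568e-05]), 'tool_pos': array([0.23053392, 0.55343447, 0.24903018]), 'eef_rot': array([-6.16084996e-01, -3.08009187e+00,  2.55794426e-03]), 'force': array([-0.18028201,  0.16323908,  0.71704776]), 'wrist_torque': array([ 0.01997382, -0.0267253 ,  0.00276513]), 'grip_force': 0.0, 'finger_gap': 0.0854406637096989}
```

View pics/top.png

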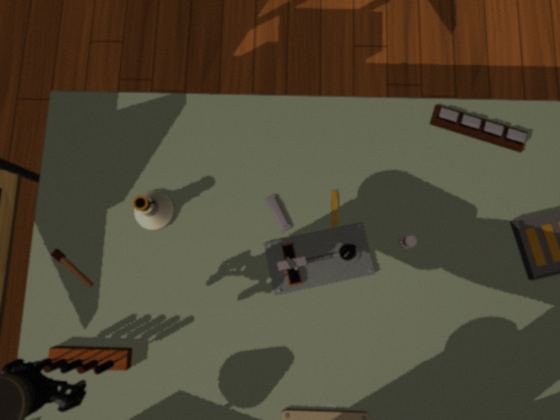

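View pics/scene.png

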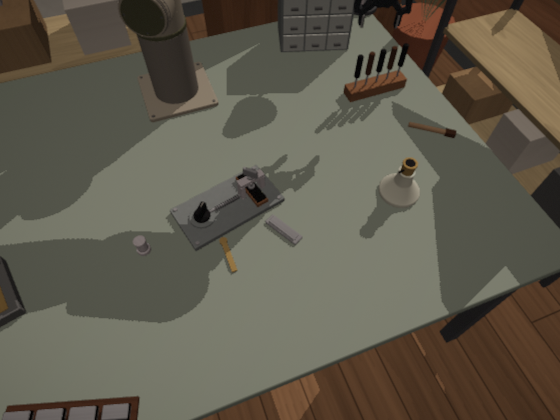

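The top view shows the jig at about (320,260), with the wing at about (291,264) and the dial at about (348,252). Nearby are the cover plate (278,212), the shim (335,207) and the holder (408,241). Next I'll enlarge it and measure.

```bash
python3 - <<'E'
from h import *
im=dict(np.load("top.npz")); P=cloud(im); c=im["color"]
a=cv2.resize(c[215:300,255:385],None,fx=6,fy=6,interpolation=cv2.INTER_CUBIC)
cv2.imwrite("pics/crop.png",np.clip(a[...,::-1].astype(float)*1.8,0,255).astype('uint8'))
print(im["intrinsics"],np.linalg.inv(im["camera_from_world"]))
for u,v in [(291,264),(348,252),(278,212),(335,207),(408,241),(153,210),(320,285)]: print(u,v,P[v,u].round(4))
J=P[225:295,262:378].reshape(-1,3)
def rep(n,m):
    q=J[m]; r=cv2.minAreaRect(q[:,:2].astype('f4')*1000); print(n,len(q),q.mean(0).round(4),r)
rep("wing",(J[:,2]>.085)&(J[:,2]<.11))
rep("bridge",(J[:,2]>.066)&(J[:,2]<.078))
rep("dialbar",(J[:,2]>.05)&(J[:,2]<.063))
rep("base",(J[:,2]>.008)&(J[:,2]<.12))
E
```

```text
[[414.95793434   0.         276.90393955]
 [  0.         414.95793434 205.20562038]
 [  0.           0.           1.        ]] [[ 0.02657366 -0.98606971  0.16419613  0.44136125]
 [-0.99957709 -0.02427029  0.01601883  0.11763333]
 [-0.0118106  -0.16455237 -0.98629764  1.11940192]
 [ 0.          0.          0.          1.        ]]
291 264 [0.4669 0.0961 0.1038]
348 252 [ 0.5021 -0.0491  0.0569]
278 212 [0.6077 0.1322 0.0086]
335 207 [ 0.6261 -0.0224  0.0035]
408 241 [ 0.5346 -0.204   0.0493]
153 210 [0.5954 0.4516 0.0727]
320 285 [0.4168 0.0174 0.0148]
wing 67 [0.4695 0.0954 0.1034] ((469.4039306640625, 95.00018310546875), (39.176876068115234, 8.823356628417969), 46.46323776245117)
bridge 199 [0.4692 0.0958 0.0722] ((469.2633361816406, 95.55663299560547), (22.054384231567383, 71.05239868164062), 13.442285537719727)
dialbar 91 [ 0.5035 -0.0483  0.0584] ((484.12103271484375, -6.777618408203125), (24.86058807373047, 135.22586059570312), 25.283342361450195)
base 5457 [0.4859 0.0242 0.0211] ((504.7008056640625, 26.621620178222656), (176.8439483642578, 270.5876770019531), 13.493159294128418)
```

View pics/crop.png

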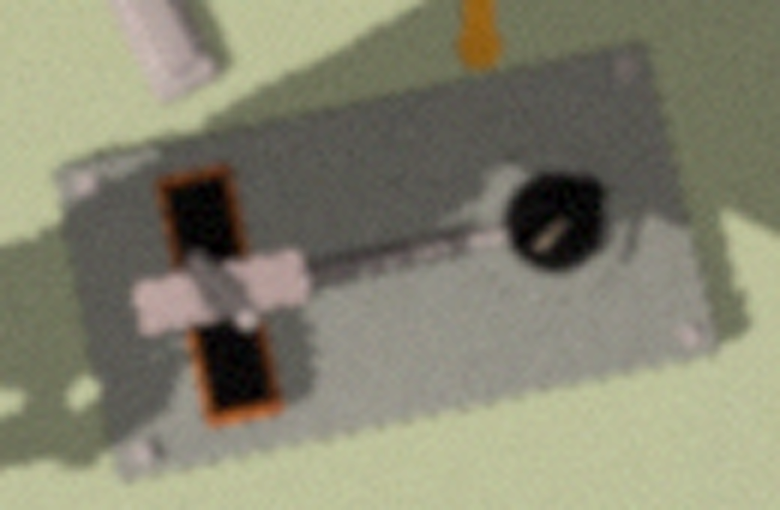

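The crop shows the wing running from about (190,255) to (250,320), along world yaw of about 46°. The dial is at (555,222), with its pointer line from (535,250) to (570,222). I'll move above the dial and refine with the wrist camera.

Units first: shifts go in shares of 40 cm and turns go in shares of 360 degrees. So -0.16 m / 0.4 = -0.4, -0.15 m / 0.4 = -0.375, 40 degrees / 360 = 0.1111.

Emit:
jog_arm(
  targets=[
    {"delta_pos": [-0.4,-0.375,0],"twist": 0.1111},
    {"delta_pos": [-0.4,-0.375,0],"twist": 0.1111},
    {"delta_pos": [-0.4,-0.375,0],"twist": 0.1111},
    {"delta_pos": [-0.4,-0.375,0],"twist": 0.1111},
    {"delta_pos": [-0.4,-0.375,0],"twist": 0.1111},
  ],
  grip=-1,
)

```text
t: 0.6
tool_pos: [0.3218, 0.3505, 0.2495]
eef_rot: [1.643, 2.677, -0.002]
force: [-0.1, 0.8, 0.2]
finger_gap: 0.0851
grip_force: 0.0
```

```bash
cat >> h.py <<'E'
from scipy.spatial.transform import Rotation as R
def go(x,y,z,phi,s=None):
    """delta in tool axes to world target, twist (cw) to bring tool y to phi deg (mod 360)"""
    s=s or read_state(); r=R.from_rotvec(s["eef_rot"]).as_matrix()
    cur=np.degrees(np.arctan2(r[1,1],r[0,1]))
    print("pos",s["tool_pos"].round(4),"phi",cur.round(1),"j6",np.degrees(s["joint_positions"][5]).round(1),"t",s["t"],"gap",round(s["finger_gap"],4),"F",s["force"].round(1),"gf",round(s["grip_force"],1))
    print("delta",(r.T@(np.array([x,y,z])-s["tool_pos"])).round(4),"twist",round((cur-phi)%360,1))
E
python3 - <<'E'
from h import *
go(.504,-.0503,.25,-139)
im=dict(np.load("top.npz")); P=cloud(im).reshape(-1,3)
d=np.hypot(P[:,0]-.504,P[:,1]+.0503)
for lo,hi in [(.05,.066),(.022,.035)]:
    m=(d<.045)&(P[:,2]>lo)&(P[:,2]<hi); q=P[m]; print(m.sum(),q.mean(0),cv2.minAreaRect(q[:,:2].astype('f4')*1000))
E
```

```text
pos [0.3218 0.3505 0.2495] phi 26.9 j6 14.4 t 0.6 gap 0.0851 F [-0.1  0.8  0.2] gf 0.0
delta [-4.399e-01 -1.890e-02  1.000e-04] twist 165.9
91 [ 0.50405788 -0.04963451  0.0585175 ] ((504.06658935546875, -49.625267028808594), (12.670197486877441, 40.16446304321289), 45.66252517700195)
226 [ 0.50214115 -0.04475796  0.02646086] ((504.6496887207031, -50.11567687988281), (66.5163803100586, 65.52136993408203), 59.105613708496094)
```

Scaled: -0.22 m / 0.4 = -0.55, -0.0095 m / 0.4 = -0.0238.

Emit:
jog_arm(
  targets=[
    {"delta_pos": [-0.55,-0.0238,0],"twist": 0},
    {"delta_pos": [-0.55,-0.0238,0],"twist": 0},
    {"delta_pos": [-0.55,-0.0238,0],"twist": 0},
    {"delta_pos": [-0.55,-0.0238,0],"twist": 0},
    {"delta_pos": [-0.55,-0.0238,0],"twist": 0},
  ],
)

```text
t: 1.1
tool_pos: [0.4144, 0.1506, 0.2497]
eef_rot: [1.636, 2.681, -0.001]
force: [0.0, 0.2, -0.3]
finger_gap: 0.0859
grip_force: 0.0
```

Scaled: -0.22 m / 0.4 = -0.55, -0.0095 m / 0.4 = -0.0238, 40 degrees / 360 = 0.1111.

Emit:
jog_arm(
  targets=[
    {"delta_pos": [-0.55,-0.0238,0],"twist": 0.1111},
    {"delta_pos": [-0.55,-0.0238,0],"twist": 0.1111},
    {"delta_pos": [-0.55,-0.0238,0],"twist": 0.1111},
    {"delta_pos": [-0.55,-0.0238,0],"twist": 0.1111},
    {"delta_pos": [-0.55,-0.0238,0],"twist": 0.1111},
  ],
)

```text
t: 1.6
tool_pos: [0.5069, -0.0495, 0.2495]
eef_rot: [2.46, 1.952, -0.002]
force: [0.2, 0.3, 0.3]
finger_gap: 0.0857
grip_force: 0.0
```

Scaled: 40 degrees / 360 = 0.1111.

Emit:
jog_arm(
  targets=[
    {"delta_pos": [0,0,0],"twist": 0.1111},
    {"delta_pos": [0,0,0],"twist": 0.1111},
    {"delta_pos": [0,0,0],"twist": 0.1111},
    {"delta_pos": [0,0,0],"twist": 0.1111},
    {"delta_pos": [0,0,0],"twist": 0.1111},
  ],
)

```text
t: 2.1
tool_pos: [0.5059, -0.0456, 0.2495]
eef_rot: [-2.978, -0.998, 0.001]
force: [-0.0, 0.5, -0.0]
finger_gap: 0.0852
grip_force: 0.0
```

Scaled: 40 degrees / 360 = 0.1111.

Emit:
jog_arm(
  targets=[
    {"delta_pos": [0,0,0],"twist": 0.1111},
    {"delta_pos": [0,0,0],"twist": 0.1111},
    {"delta_pos": [0,0,0],"twist": 0.1111},
    {"delta_pos": [0,0,0],"twist": 0.1111},
    {"delta_pos": [0,0,0],"twist": 0.1111},
  ],
)

```text
t: 2.6
tool_pos: [0.5059, -0.0455, 0.2495]
eef_rot: [-3.14, 0.081, 0.001]
force: [0.3, -0.8, 1.0]
finger_gap: 0.0854
grip_force: 0.0
```

Scaled: 40 degrees / 360 = 0.1111.

Emit:
jog_arm(
  targets=[
    {"delta_pos": [0,0,0],"twist": 0.1111},
    {"delta_pos": [0,0,0],"twist": 0.1111},
    {"delta_pos": [0,0,0],"twist": 0.1111},
    {"delta_pos": [0,0,0],"twist": 0.1111},
    {"delta_pos": [0,0,0],"twist": 0.1111},
  ],
)

```text
t: 3.1
tool_pos: [0.5059, -0.0455, 0.2495]
eef_rot: [2.923, -1.15, -0.002]
force: [0.2, 0.3, 0.4]
finger_gap: 0.0855
grip_force: 0.0
```

```bash
python3 - <<'E'
from h import *
go(.504,-.0498,.052,-134.3)
s=read_state(); im=get_image("wrist"); cv2.imwrite("pics/w1.png",im["color"][...,::-1])
K=im["intrinsics"]; z=im["z_map"]; v,u=np.mgrid[:420,:560]
p=np.stack([(u-K[0,2])/K[0,0]*z,(v-K[1,2])/K[1,1]*z,z],-1)[z>0]
T=im["tool_from_camera"]; q=p@T[:3,:3].T+T[:3,3]; P=q@R.from_rotvec(s["eef_rot"]).as_matrix().T+s["tool_pos"]
def rep(c,r,lo,hi):
    m=(np.hypot(P[:,0]-c[0],P[:,1]-c[1])<r)&(P[:,2]>lo)&(P[:,2]<hi); print(m.sum(),P[m].mean(0) if m.any() else 0,cv2.minAreaRect(P[m][:,:2].astype('f4')*1000) if m.any() else 0)
rep((.504,-.0498),.03,.052,.07); rep((.4692,.0956),.035,.09,.115)
E
```

```text
pos [ 0.5059 -0.0455  0.2495] phi -133.0 j6 122.0 t 3.1 gap 0.0855 F [0.2 0.3 0.4] gf 0.0
delta [0.0017 0.0043 0.1975] twist 1.3
522 [ 0.50598039 -0.05403502  0.05804037] ((505.0885314941406, -53.780303955078125), (13.2352294921875, 41.082069396972656), 47.03798294067383)
545 [0.47047975 0.08908771 0.09959218] ((470.0036315917969, 91.38180541992188), (38.465049743652344, 10.74946117401123), 44.966102600097656)
```

View pics/w1.png

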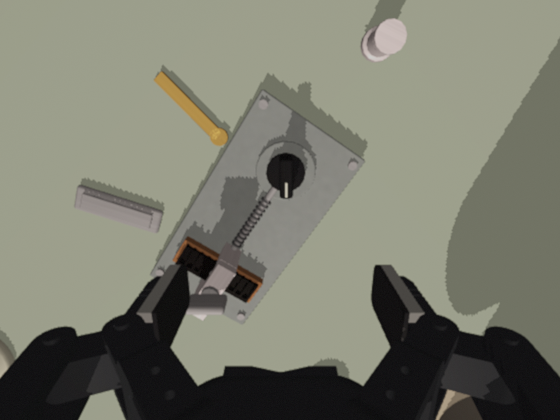

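The wrist view shows the dial bar at (286,175), upright in the image, so it lines up with the tool's x axis. Its pointer is at (286,190). The way down is clear. I'll descend and grip it gently.

Scaled: 0.1975 m / 0.4 = 0.4938, 0.05 m / 0.4 = 0.125, 0.5 degrees / 360 = 0.0014.

Emit:
jog_arm(
  targets=[
    {"delta_pos": [0.0075,0.0125,0.125],"twist": 0.0014},
    {"delta_pos": [0.0075,0.0125,0.25],"twist": 0.0014},
    {"delta_pos": [0.0075,0.0125,0.375],"twist": 0.0014},
    {"delta_pos": [0.0075,0.0125,0.45],"twist": 0.0014},
    {"delta_pos": [0.0075,0.0125,0.4938],"twist": 0.0014},
  ],
)

```text
t: 3.65
tool_pos: [0.5021, -0.0507, 0.0484]
eef_rot: [2.922, -1.151, -0.009]
force: [-0.7, -0.3, -0.2]
finger_gap: 0.0854
grip_force: 0.0
```

Emit:
jog_arm(
  targets=[
    {"delta_pos": [0,0,0],"twist": 0},
    {"delta_pos": [0,0,0],"twist": 0},
    {"delta_pos": [0,0,0],"twist": 0},
    {"delta_pos": [0,0,0],"twist": 0},
    {"delta_pos": [0,0,0],"twist": 0},
  ],
  grip=1,
  squeeze=30,
)

```text
t: 4.15
tool_pos: [0.5054, -0.0523, 0.054]
eef_rot: [2.921, -1.153, 0.002]
force: [-18.1, -14.7, 28.7]
finger_gap: 0.0133
grip_force: 35.0
```

Emit:
jog_arm(
  targets=[
    {"delta_pos": [0,0,0],"twist": 0},
    {"delta_pos": [0,0,0],"twist": 0},
    {"delta_pos": [0,0,0],"twist": 0},
  ],
)

```text
t: 4.45
tool_pos: [0.5053, -0.0525, 0.0542]
eef_rot: [2.92, -1.154, 0.002]
force: [-7.6, -5.6, 11.0]
finger_gap: 0.0135
grip_force: 32.3
```

```bash
python3 - <<'E'
from h import *
go(.5045,-.0515,.052,-134); s=read_state(); print(s["wrist_torque"])
E
```

```text
pos [ 0.5053 -0.0525  0.0542] phi -133.1 j6 121.5 t 4.45 gap 0.0135 F [-7.6 -5.6 11. ] gf 32.3
delta [-0.0012 -0.0002  0.0022] twist 0.9
[-0.77642782  1.18998945  0.02896234]
```

Scaled: -0.002 m / 0.4 = -0.005, -40 degrees / 360 = -0.1111.

Emit:
jog_arm(
  targets=[
    {"delta_pos": [0,0,-0.005],"twist": -0.0222},
    {"delta_pos": [0,0,-0.005],"twist": -0.0444},
    {"delta_pos": [0,0,-0.005],"twist": -0.0667},
    {"delta_pos": [0,0,-0.005],"twist": -0.0889},
    {"delta_pos": [0,0,-0.005],"twist": -0.1111},
  ],
)

```text
t: 4.95
tool_pos: [0.505, -0.0524, 0.0543]
eef_rot: [3.139, -0.077, 0.001]
force: [2.0, -5.9, -8.4]
finger_gap: 0.0132
grip_force: 31.8
```

```bash
python3 - <<'E'
from h import *
go(.5045,-.0515,.052,-134+40); s=read_state(); print(s["wrist_torque"])
E
```

```text
pos [ 0.505  -0.0524  0.0543] phi -92.8 j6 81.2 t 4.95 gap 0.0132 F [ 2.  -5.9 -8.4] gf 31.8
delta [-0.0005 -0.0009  0.0023] twist 1.2
[-0.94562843 -0.37744364 -0.08916498]
```

Scaled: -40 degrees / 360 = -0.1111.

Emit:
jog_arm(
  targets=[
    {"delta_pos": [0,0,0],"twist": -0.0222},
    {"delta_pos": [0,0,0],"twist": -0.0444},
    {"delta_pos": [0,0,0],"twist": -0.0667},
    {"delta_pos": [0,0,0],"twist": -0.0889},
    {"delta_pos": [0,0,0],"twist": -0.1111},
  ],
)

```text
t: 5.45
tool_pos: [0.5048, -0.0526, 0.0549]
eef_rot: [-2.982, -0.985, -0.0]
force: [-4.2, -6.4, 2.5]
finger_gap: 0.0137
grip_force: 320.9
```

```bash
python3 - <<'E'
from h import *
go(.5045,-.0515,.052,-134+80); s=read_state(); print(s["wrist_torque"])
E
```

```text
pos [ 0.5048 -0.0526  0.0549] phi -53.5 j6 41.7 t 5.45 gap 0.0137 F [-4.2 -6.4  2.5] gf 320.9
delta [ 0.0004 -0.001   0.0029] twist 0.5
[ -1.13711327   0.83061569 -10.32084572]
```

Scaled: -40 degrees / 360 = -0.1111.

Emit:
jog_arm(
  targets=[
    {"delta_pos": [0,0,0],"twist": -0.0222},
    {"delta_pos": [0,0,0],"twist": -0.0444},
    {"delta_pos": [0,0,0],"twist": -0.0667},
    {"delta_pos": [0,0,0],"twist": -0.0889},
    {"delta_pos": [0,0,0],"twist": -0.1111},
  ],
)

```text
t: 5.95
tool_pos: [0.5047, -0.0528, 0.0551]
eef_rot: [-2.503, -1.883, -0.014]
force: [-7.6, -4.6, 7.1]
finger_gap: 0.0166
grip_force: 1292.1
```

```bash
python3 - <<'E'
from h import *
go(.5045,-.0515,.052,-134+120); s=read_state(); print(s["wrist_torque"])
E
```

```text
pos [ 0.5047 -0.0528  0.0551] phi -16.1 j6 3.5 t 5.95 gap 0.0166 F [-7.6 -4.6  7.1] gf 1292.1
delta [ 0.0012 -0.0005  0.0031] twist 357.9
[ -0.95226599   1.90245113 -42.30164654]
```

The dial hit its stop during the first of those calls and the grip wound up. I'll unwind in small steps while watching the moment.

Scaled: 24 degrees / 360 = 0.0667.

Emit:
jog_arm(
  targets=[
    {"delta_pos": [0,0,0],"twist": 0.0222},
    {"delta_pos": [0,0,0],"twist": 0.0444},
    {"delta_pos": [0,0,0],"twist": 0.0667},
  ],
)

```text
t: 6.25
tool_pos: [0.504, -0.0526, 0.0544]
eef_rot: [-2.827, -1.356, -0.002]
force: [58.2, 6.2, -53.5]
finger_gap: 0.0214
grip_force: 247.2
```

```bash
python3 - <<'E'
from h import *
go(.5045,-.0515,.052,-134+80); s=read_state(); print(s["wrist_torque"])
E
```

```text
pos [ 0.504  -0.0526  0.0544] phi -38.8 j6 26.6 t 6.25 gap 0.0214 F [ 58.2   6.2 -53.5] gf 247.2
delta [ 0.0012 -0.0003  0.0024] twist 15.2
[  1.2655919  -10.1756491   -8.14543224]
```

Emit:
jog_arm(
  targets=[
    {"delta_pos": [0,0,0],"twist": 0},
    {"delta_pos": [0,0,0],"twist": 0},
    {"delta_pos": [0,0,0],"twist": 0},
    {"delta_pos": [0,0,0],"twist": 0},
    {"delta_pos": [0,0,0],"twist": 0},
  ],
  grip=-1,
)

```text
t: 6.75
tool_pos: [0.5055, -0.0509, 0.0549]
eef_rot: [2.812, 1.4, 0.001]
force: [0.1, 0.6, -0.4]
finger_gap: 0.0851
grip_force: 0.0
```

Scaled: -0.16 m / 0.4 = -0.4, -0.12 m / 0.4 = -0.3.

Emit:
jog_arm(
  targets=[
    {"delta_pos": [0,0,-0.1],"twist": 0},
    {"delta_pos": [0,0,-0.2],"twist": 0},
    {"delta_pos": [0,0,-0.3],"twist": 0},
    {"delta_pos": [0,0,-0.4],"twist": 0},
    {"delta_pos": [0,0,-0.4],"twist": 0},
  ],
)

```text
t: 7.25
tool_pos: [0.5087, -0.0517, 0.2219]
eef_rot: [2.806, 1.397, 0.014]
force: [0.9, -0.6, 1.1]
finger_gap: 0.0854
grip_force: 0.0
```

```bash
cat >> h.py <<'E'
def wrist(name):
    s=read_state(); im=get_image("wrist"); cv2.imwrite(name,im["color"][...,::-1])
    K=im["intrinsics"]; z=im["z_map"]; v,u=np.mgrid[:420,:560]
    p=np.stack([(u-K[0,2])/K[0,0]*z,(v-K[1,2])/K[1,1]*z,z],-1)[z>0]
    T=im["tool_from_camera"]; q=p@T[:3,:3].T+T[:3,3]; return q@R.from_rotvec(s["eef_rot"]).as_matrix().T+s["tool_pos"]
def rep(P,c,r,lo,hi):
    m=(np.hypot(P[:,0]-c[0],P[:,1]-c[1])<r)&(P[:,2]>lo)&(P[:,2]<hi)
    print(m.sum(),P[m].mean(0).round(4),cv2.minAreaRect(P[m][:,:2].astype('f4')*1000))
E
python3 - <<'E'
from h import *
go(.4697,.0935,.215,136)
P=wrist("pics/w2.png")
rep(P,(.504,-.0498),.03,.052,.07); rep(P,(.4692,.0956),.035,.09,.115)
P=cloud(get_image("top")).reshape(-1,3)
rep(P,(.504,-.0498),.03,.052,.07); rep(P,(.4692,.0956),.035,.09,.115)
E
```

```text
pos [ 0.5087 -0.0517  0.2219] phi -37.1 j6 25.5 t 7.25 gap 0.0854 F [ 0.9 -0.6  1.1] gf 0.0
delta [ 0.0923 -0.1187  0.0061] twist 186.9
644 [ 0.5065 -0.0514  0.0578] ((505.718505859375, -52.378379821777344), (41.8696174621582, 14.370875358581543), 13.282998085021973)
1183 [0.4723 0.0922 0.1006] ((470.9182434082031, 92.8338623046875), (39.864585876464844, 10.304734230041504), 46.283905029296875)
46 [ 0.5125 -0.0467  0.0582] ((511.0392150878906, -48.31621170043945), (27.097492218017578, 13.537014961242676), 4.631455898284912)
68 [0.4696 0.0955 0.1036] ((469.3894348144531, 94.9704818725586), (39.237403869628906, 8.859591484069824), 46.638145446777344)
```

View pics/w2.png

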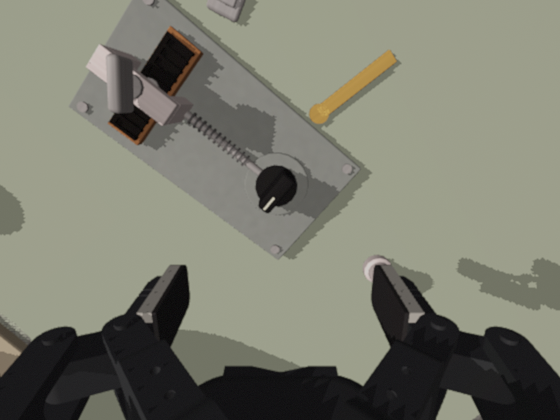

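The wrist view shows the dial bar at (276,187), now at yaw 13.3°. That matches the jig's yaw of 13.4°, so the dial is at its stop. The wing at (120,82) has yaw of about 46.3° and hasn't moved. Next I'll move over the wing and wind the wrist anticlockwise so it has clockwise room.

Scaled: -0.1185 m / 0.4 = -0.2963, 0.092 m / 0.4 = 0.23, -40 degrees / 360 = -0.1111.

Emit:
jog_arm(
  targets=[
    {"delta_pos": [0.23,-0.2963,0],"twist": -0.0222},
    {"delta_pos": [0.23,-0.2963,0],"twist": -0.0444},
    {"delta_pos": [0.23,-0.2963,0],"twist": -0.0667},
    {"delta_pos": [0.23,-0.2963,0],"twist": -0.0889},
    {"delta_pos": [0.23,-0.2963,0],"twist": -0.1111},
  ],
)

```text
t: 7.85
tool_pos: [0.4645, 0.0955, 0.2125]
eef_rot: [-2.152, -2.286, 0.003]
force: [0.4, -0.4, 0.3]
finger_gap: 0.0856
grip_force: 0.0
```

Scaled: -40 degrees / 360 = -0.1111.

Emit:
jog_arm(
  targets=[
    {"delta_pos": [0,0,0],"twist": -0.1111},
    {"delta_pos": [0,0,0],"twist": -0.1111},
    {"delta_pos": [0,0,0],"twist": -0.1111},
    {"delta_pos": [0,0,0],"twist": -0.1111},
    {"delta_pos": [0,0,0],"twist": -0.1111},
  ],
)

```text
t: 8.35
tool_pos: [0.465, 0.0937, 0.2124]
eef_rot: [-1.245, -2.881, 0.002]
force: [-0.0, 0.4, 0.6]
finger_gap: 0.0856
grip_force: 0.0
```

Scaled: -40 degrees / 360 = -0.1111.

Emit:
jog_arm(
  targets=[
    {"delta_pos": [0,0,0],"twist": -0.1111},
    {"delta_pos": [0,0,0],"twist": -0.1111},
    {"delta_pos": [0,0,0],"twist": -0.1111},
    {"delta_pos": [0,0,0],"twist": -0.1111},
    {"delta_pos": [0,0,0],"twist": -0.1111},
  ],
)

```text
t: 8.85
tool_pos: [0.465, 0.0936, 0.2124]
eef_rot: [-0.185, -3.133, 0.001]
force: [-0.6, -0.7, 1.4]
finger_gap: 0.0853
grip_force: 0.0
```

Scaled: -40 degrees / 360 = -0.1111.

Emit:
jog_arm(
  targets=[
    {"delta_pos": [0,0,0],"twist": -0.1111},
    {"delta_pos": [0,0,0],"twist": -0.1111},
    {"delta_pos": [0,0,0],"twist": -0.1111},
    {"delta_pos": [0,0,0],"twist": -0.1111},
    {"delta_pos": [0,0,0],"twist": -0.1111},
  ],
)

```text
t: 9.35
tool_pos: [0.465, 0.0936, 0.2124]
eef_rot: [0.898, -3.007, -0.001]
force: [-0.0, -0.1, 0.3]
finger_gap: 0.0854
grip_force: 0.0
```

Scaled: -13 degrees / 360 = -0.0361.

Emit:
jog_arm(
  targets=[
    {"delta_pos": [0,0,0],"twist": -0.0222},
    {"delta_pos": [0,0,0],"twist": -0.0361},
    {"delta_pos": [0,0,0],"twist": -0.0361},
    {"delta_pos": [0,0,0],"twist": -0.0361},
  ],
)

```text
t: 9.75
tool_pos: [0.4654, 0.0936, 0.2132]
eef_rot: [1.22, -2.893, -0.001]
force: [0.1, -0.3, 0.7]
finger_gap: 0.0851
grip_force: 0.0
```

```bash
python3 - <<'E'
from h import *
P=wrist("pics/w3.png")
rep(P,(.4692,.0956),.035,.09,.115); rep(P,(.504,-.0498),.03,.052,.07)
go(.470,.0935,.096,136.4)
E
```

```text
637 [0.4678 0.0918 0.1024] ((468.9731140136719, 92.94746398925781), (39.57353210449219, 9.980798721313477), 46.58369827270508)
921 [ 0.5028 -0.0515  0.0577] ((504.2445068359375, -52.33598709106445), (41.875144958496094, 14.806328773498535), 13.582343101501465)
pos [0.4656 0.0936 0.2135] phi 135.7 j6 -130.6 t 9.8 gap 0.0855 F [ 0.1  0.  -0.7] gf 0.0
delta [-0.0031 -0.0034  0.1175] twist 359.3
```

Scaled: 0.117 m / 0.4 = 0.2925, -0.003 m / 0.4 = -0.0075, -0.8 degrees / 360 = -0.0022.

Emit:
jog_arm(
  targets=[
    {"delta_pos": [-0.0075,-0.0075,0.1],"twist": -0.0022},
    {"delta_pos": [-0.0075,-0.0075,0.2],"twist": -0.0022},
    {"delta_pos": [-0.0075,-0.0075,0.2625],"twist": -0.0022},
    {"delta_pos": [-0.0075,-0.0075,0.2925],"twist": -0.0022},
    {"delta_pos": [-0.0075,-0.0075,0.2925],"twist": -0.0022},
  ],
)

```text
t: 10.3
tool_pos: [0.4688, 0.0935, 0.0956]
eef_rot: [1.242, -2.882, -0.002]
force: [-0.3, -0.1, 0.5]
finger_gap: 0.0856
grip_force: 0.0
```

Emit:
jog_arm(
  targets=[
    {"delta_pos": [0,0,0],"twist": 0},
    {"delta_pos": [0,0,0],"twist": 0},
    {"delta_pos": [0,0,0],"twist": 0},
    {"delta_pos": [0,0,0],"twist": 0},
    {"delta_pos": [0,0,0],"twist": 0},
  ],
  grip=1,
  squeeze=30,
)

```text
t: 10.8
tool_pos: [0.4707, 0.0937, 0.0981]
eef_rot: [-1.244, 2.884, -0.001]
force: [-0.3, 0.8, -0.3]
finger_gap: 0.0123
grip_force: 0.0
```

Emit:
jog_arm(
  targets=[
    {"delta_pos": [0,0,0],"twist": 0},
    {"delta_pos": [0,0,0],"twist": 0},
    {"delta_pos": [0,0,0],"twist": 0},
  ],
)

```text
t: 11.1
tool_pos: [0.4706, 0.0938, 0.0981]
eef_rot: [-1.245, 2.884, -0.0]
force: [-2.5, 1.0, 6.1]
finger_gap: 0.0093
grip_force: 34.6
```

```bash
python3 - <<'E'
from h import *
go(.4695,.0938,.096,136.4); s=read_state(); print(s["wrist_torque"])
E
```

```text
pos [0.4706 0.0938 0.0981] phi 136.7 j6 -131.5 t 11.1 gap 0.0093 F [-2.5  1.   6.1] gf 34.6
delta [0.0007 0.0008 0.0021] twist 0.3
[ 0.09061656  0.37154061 -0.03106784]
```

Gripped. Now clockwise, checking the moment after each step.

Scaled: 40 degrees / 360 = 0.1111.

Emit:
jog_arm(
  targets=[
    {"delta_pos": [0,0,0],"twist": 0.0222},
    {"delta_pos": [0,0,0],"twist": 0.0444},
    {"delta_pos": [0,0,0],"twist": 0.0667},
    {"delta_pos": [0,0,0],"twist": 0.0889},
    {"delta_pos": [0,0,0],"twist": 0.1111},
  ],
)

```text
t: 11.6
tool_pos: [0.4708, 0.0933, 0.0981]
eef_rot: [-0.174, 3.136, -0.001]
force: [-1.0, -1.8, 5.7]
finger_gap: 0.0091
grip_force: 34.5
```

```bash
python3 - <<'E'
from h import *
go(.4695,.0938,.096,96.7); s=read_state(); print(s["wrist_torque"])
E
```

```text
pos [0.4708 0.0933 0.0981] phi 96.4 j6 -91.2 t 11.6 gap 0.0091 F [-1.  -1.8  5.7] gf 34.5
delta [0.0013 0.0007 0.0021] twist 359.7
[-0.39263948  0.15189109  0.09914704]
```

Scaled: 30 degrees / 360 = 0.0833.

Emit:
jog_arm(
  targets=[
    {"delta_pos": [0,0,0],"twist": 0.0222},
    {"delta_pos": [0,0,0],"twist": 0.0444},
    {"delta_pos": [0,0,0],"twist": 0.0667},
    {"delta_pos": [0,0,0],"twist": 0.0833},
  ],
)

```text
t: 12.0
tool_pos: [0.4708, 0.0929, 0.0981]
eef_rot: [0.643, 3.074, -0.002]
force: [-0.8, -4.4, 6.6]
finger_gap: 0.0093
grip_force: 34.6
```

```bash
python3 - <<'E'
from h import *
go(.4695,.0938,.096,66.7); s=read_state(); print(s["wrist_torque"])
E
```

```text
pos [0.4708 0.0929 0.0981] phi 66.4 j6 -61.2 t 12.0 gap 0.0093 F [-0.8 -4.4  6.6] gf 34.6
delta [0.0015 0.0003 0.0021] twist 359.7
[-0.69932065  0.293846    0.11380436]
```

Scaled: 8 degrees / 360 = 0.0222.

Emit:
jog_arm(
  targets=[
    {"delta_pos": [0,0,0],"twist": 0.0111},
    {"delta_pos": [0,0,0],"twist": 0.0222},
    {"delta_pos": [0,0,0],"twist": 0.0222},
  ],
)

```text
t: 12.3
tool_pos: [0.4707, 0.0928, 0.0981]
eef_rot: [0.852, 3.023, -0.002]
force: [-1.8, -5.7, 6.3]
finger_gap: 0.0093
grip_force: 34.7
```

```bash
python3 - <<'E'
from h import *
go(.4695,.0938,.096,58.7); s=read_state(); print(s["wrist_torque"])
E
```

```text
pos [0.4707 0.0928 0.0981] phi 58.5 j6 -53.4 t 12.3 gap 0.0093 F [-1.8 -5.7  6.3] gf 34.7
delta [0.0015 0.0002 0.0021] twist 359.8
[-0.7346833   0.38969823 -0.0400826 ]
```

Scaled: 6 degrees / 360 = 0.0167.

Emit:
jog_arm(
  targets=[
    {"delta_pos": [0,0,0],"twist": 0.0083},
    {"delta_pos": [0,0,0],"twist": 0.0167},
    {"delta_pos": [0,0,0],"twist": 0.0167},
  ],
)

```text
t: 12.6
tool_pos: [0.4707, 0.0928, 0.0982]
eef_rot: [1.006, 2.975, -0.002]
force: [-1.3, -4.7, 6.2]
finger_gap: 0.0092
grip_force: 41.4
```

```bash
python3 - <<'E'
from h import *
go(.4695,.0938,.096,52.7); s=read_state(); print(s["wrist_torque"])
E
```

```text
pos [0.4707 0.0928 0.0982] phi 52.6 j6 -47.5 t 12.6 gap 0.0092 F [-1.3 -4.7  6.2] gf 41.4
delta [0.0016 0.0001 0.0021] twist 359.9
[-0.77161687  0.42957573  0.77799779]
```

The moment jumps after about 84° of turn, close to the 82° I predicted for the seat. I'll press a little further and hold.

Scaled: 2 degrees / 360 = 0.0056.

Emit:
jog_arm(
  targets=[
    {"delta_pos": [0,0,0],"twist": 0.0056},
    {"delta_pos": [0,0,0],"twist": 0.0056},
    {"delta_pos": [0,0,0],"twist": 0.0056},
    {"delta_pos": [0,0,0],"twist": 0.0056},
    {"delta_pos": [0,0,0],"twist": 0.0056},
  ],
)

```text
t: 13.1
tool_pos: [0.4707, 0.0928, 0.0982]
eef_rot: [1.054, 2.958, -0.003]
force: [-2.5, -4.9, 5.7]
finger_gap: 0.0093
grip_force: 57.1
```

```bash
python3 - <<'E'
from h import *
go(.4695,.0938,.096,52.7); s=read_state(); print(s["wrist_torque"])
P=cloud(get_image("top")).reshape(-1,3); rep(P,(.504,-.0498),.03,.052,.07)
E
```

```text
pos [0.4707 0.0928 0.0982] phi 50.8 j6 -45.6 t 13.1 gap 0.0093 F [-2.5 -4.9  5.7] gf 57.1
delta [0.0016 0.     0.0022] twist 358.1
[-0.86775019  0.42002345  1.29107217]
90 [ 0.5039 -0.0496  0.0585] ((504.1626892089844, -50.209815979003906), (41.01005554199219, 14.334892272949219), 13.456451416015625)
```

It's firmly seated and the dial is still at 13.5°. Backing off 92°, which is a quarter turn plus the wind-up.

Scaled: -40 degrees / 360 = -0.1111.

Emit:
jog_arm(
  targets=[
    {"delta_pos": [0,0,0],"twist": -0.0222},
    {"delta_pos": [0,0,0],"twist": -0.0444},
    {"delta_pos": [0,0,0],"twist": -0.0667},
    {"delta_pos": [0,0,0],"twist": -0.0889},
    {"delta_pos": [0,0,0],"twist": -0.1111},
  ],
)

```text
t: 13.65
tool_pos: [0.4708, 0.0932, 0.0981]
eef_rot: [-0.027, 3.14, -0.001]
force: [-2.7, -2.0, 6.2]
finger_gap: 0.0091
grip_force: 34.5
```

Scaled: -40 degrees / 360 = -0.1111.

Emit:
jog_arm(
  targets=[
    {"delta_pos": [0,0,0],"twist": -0.0222},
    {"delta_pos": [0,0,0],"twist": -0.0444},
    {"delta_pos": [0,0,0],"twist": -0.0667},
    {"delta_pos": [0,0,0],"twist": -0.0889},
    {"delta_pos": [0,0,0],"twist": -0.1111},
  ],
)

```text
t: 14.15
tool_pos: [0.4706, 0.0937, 0.0981]
eef_rot: [-1.1, 2.942, -0.0]
force: [-2.5, 1.6, 6.0]
finger_gap: 0.0093
grip_force: 34.7
```

Scaled: -12 degrees / 360 = -0.0333.

Emit:
jog_arm(
  targets=[
    {"delta_pos": [0,0,0],"twist": -0.0167},
    {"delta_pos": [0,0,0],"twist": -0.0333},
    {"delta_pos": [0,0,0],"twist": -0.0333},
    {"delta_pos": [0,0,0],"twist": -0.0333},
    {"delta_pos": [0,0,0],"twist": -0.0333},
  ],
)

```text
t: 14.65
tool_pos: [0.4705, 0.0938, 0.0981]
eef_rot: [-1.394, 2.815, 0.0]
force: [-2.9, 0.6, 6.0]
finger_gap: 0.0093
grip_force: 34.7
```

```bash
python3 - <<'E'
from h import *
go(.4695,.0938,.096,144.2); s=read_state(); print(s["wrist_torque"])
im=get_image("top"); P=cloud(im).reshape(-1,3); rep(P,(.504,-.0498),.03,.052,.07)
wrist("pics/w4.png")
E
```

```text
pos [0.4705 0.0938 0.0981] phi 142.7 j6 -137.6 t 14.65 gap 0.0093 F [-2.9  0.6  6. ] gf 34.7
delta [0.0007 0.0008 0.0021] twist 358.5
[0.12509753 0.44346137 0.04781956]
92 [ 0.5038 -0.0497  0.0585] ((504.1722412109375, -49.787296295166016), (41.05826950073242, 14.161876678466797), 11.683753967285156)
```

View pics/w4.png

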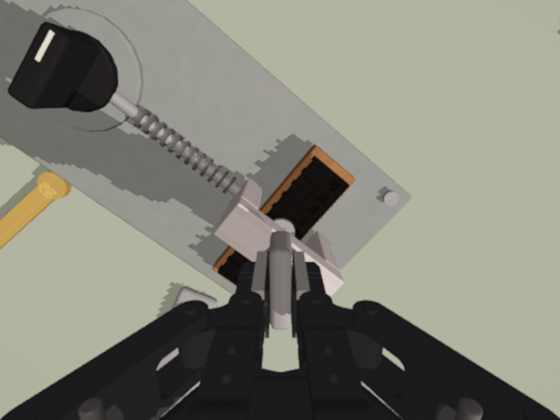

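The wing at (281,280) is gripped square between the pads. The dial bar at the upper left is still aligned with the jig, and the shim hasn't moved. Handing in.

```bash
python3 -c "from bench import *; print(close_job())"
```

```text
the job is handed in; nothing more can be done
None
```

I handed the job in at 14.65 s on the robot clock: dial at its anticlockwise stop, thumbscrew seated then backed off about 88°, still gripped at about 35 N; the dial grip wound up hard against its stop (about 42 N m at the wrist) before I released it, and no verdict was returned.

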